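# Stack stepped marble trophy plinths head to tail

### The arm

A 6-joint arm with a two-finger parallel gripper is mounted at the origin on the work surface. World frame = base frame: x ahead of the robot, y to its left, z up, the work surface at z = 0. Lengths are in m, angles in rad, forces in N, time in s.
With the tool pointing down it reaches from about 0.375 to 0.975 m from the base axis. Payload 3.8 kg.
Tool frame: the origin (TCP) lies between the finger pads; the fingertips stand 22 mm ahead of it and the grasp point (between the pads) lies 3 mm ahead of it; z points along the fingers, y is the line along which they close (so a half turn about z gives the same grasp; the last joint's range is limited). The gripper opens to 88 mm and grips with 3 to 60 N. Pads are 18 mm wide; open, the fingers measure 123 mm over their backs; the gripper's body (75 mm by 187 mm) begins 45 mm behind the grasp point.
Start: joints at [-1.334, 0.264, 1.604, -0, 1.274, -0.037], TCP at [0.183, -0.65, 0.261] pointing down, gripper open.
Joint ranges: [-2.63, 2.63], [-0.94, 2.18], [0.31, 2.57], [-1.31, 4.45], [0, 2.66], [-2.55, 2.55]. Speed limits (rad/s): [2.57, 2.57, 3.14, 3.14, 3.14, 3.14].

### API

Orientations are given as a unit quaternion [x, y, z, w].
In Python, from bench import ctrl gives the robot as it stands. The module is installed in compiled form; this text tells all that it offers.
- The arm moves only by the tool play_rows, never from a script. Its argument "motion" is one flat list of numbers, 5 for each row, row after row: the shift along the tool's x, y, z in cm, then the turn about the tool's z in rad, then the gripper command: -1 is fully open, 1 is shut, values between are in proportion. In form: [dx, dy, dz, spin, gripper, dx, dy, dz, spin, gripper, ...]. A call has 1 to 5 rows; each row shifts and turns the commanded pose from where the row before left it, along the tool's axes as they then stand; what a row does not reach is not made up. A row lasts 1/8 s, in which the tool goes at most 62.5 mm and 10.7 degrees, less where a joint would pass 70% of its speed; a pose out of reach is approached as far as the arm can. A call with a gripper value outside its range is refused whole. The fingers move at their own pace and stop on an object; "grip_force" is the grip in N (left out, the last holds). Time passes only in rows, so rows that do not move let the fingers close. It gives the time, the measured TCP pose, the force, the opening and the grip force at its end, in the units of the state.
- ctrl.sense(): the state, without advancing time (a new reading comes with each control period).
- ctrl.read_camera(name): name is "scene" or "top" or "wrist"; returns the picture (400x640x3 uint8, red, green, blue); there is no depth.
- ctrl.camera_info(name): a dict with "mtx" (3x3 intrinsics, pixels), "pose" (4x4, takes a point from camera to world coordinates). Camera axes: x right, y down, z forward; pixel columns grow to the right and rows downward; lengths in m; the calibration is good to about 2 mm. A picture is of the moment at which its call begins: read the wrist's pose just before it. camera_info takes no time and is no camera call; for the wrist camera it gives the pose at the moment of the call.
- ctrl.hand_in(): hands the job in; it is judged then, once.
Trained networks look in the newest picture that a camera, given by its name, has taken for a name from the list of things; names that differ only in an ending like _2 or _b are one class to them, and where a whole thing is asked for, a point or a joint stands for the part that bears it (a point fixed in the world has none). Each returns a list of dicts, best first, with "confidence" (0 to 1); they miss things now and then, are a little off and sometimes report something else, mostly with a low value. They report only what shows in the picture. A call takes as long as a camera call. They do not tell look-alikes from the thing itself.
- ctrl.spot_in(camera, query): "box" ([left, top, right, bottom] in pixels, round what is visible of it).
The state is a dict: "t": time; "joint_positions": joint angles; "dq": joint speeds; "effort": joint torques, N m; "position": TCP position; "eef_rot": TCP orientation; "ft_force": force on the tool from outside, world axes, zero at the start; "ft_torque": the same for the moment, N m; "finger_gap": opening from 0.0 (shut) to 1.0 (fully open); "finger_force": force on a finger pad.
Only numpy, scipy, OpenCV 4.12 (cv2) and the standard library are available. Lean on these libraries where they do the work, as an engineer would, in place of code of your own. Each camera call takes 0.05 s, during which the arm holds its last target. There are 200 camera calls.

### The job

Stack the three loose marble plinths, in any order, on the one held on the packing board, each turned end for end to the one below so that the pile of four stays level and balanced. Slide each one's low end up tight against the raised back of the plinth below, sides flush. Marble chips, so lay every plinth down (the one standing on end too) rather than let it topple or drop, and leave the cup, the oilstone and the pot where they are.

Things in the scene. Friction and masses are not known exactly. Their poses are not given: they have to be found in the camera images.
- first: Bottom plinth of the pile, fixed: same shape, size and axes as plinth_a. Low battens (8 high, 12 wide) hold its sides and back end on a plywood packing board 12 thick, 110 wide, reaching from x = -135 to +95 of this frame. Origin: centre of the plinth's underside, 12 mm above the bench; x towards its raised back.
- first_toe (a point): point on first: middle of the bottom edge of its low end, at x = -65, y = 0, z = 0 mm of its frame
- first_back (a point): point on first: middle of the top outer edge of its raised back, at x = +65, y = 0, z = 40 mm of its frame
- plinth_a: White marble plinth, L-shaped in side view (mm): tread 130 long x 60 wide x 20 thick; over one end a raised back 40 long, 60 wide, 40 high over all. Origin: centre of underside. x along the length: low end -65, raised back +25 to +65; z up from the underside. 0.55 kg +-15%, centre of mass x 11, z 15. Starts flat on its underside. The three loose plinths are alike.
- plinth_a_toe (a point): point on plinth_a: middle of the bottom edge of its low end, at x = -65, y = 0, z = 0 mm of its frame
- plinth_a_back (a point): point on plinth_a: middle of the top outer edge of its raised back, at x = +65, y = 0, z = 40 mm of its frame
- plinth_b: White marble plinth, L-shaped in side view (mm): tread 130 long x 60 wide x 20 thick; over one end a raised back 40 long, 60 wide, 40 high over all. Origin: centre of underside. x along the length: low end -65, raised back +25 to +65; z up from the underside. 0.55 kg +-15%, centre of mass x 11, z 15. Starts flat on its underside. The three loose plinths are alike.
- plinth_b_toe (a point): point on plinth_b: middle of the bottom edge of its low end, at x = -65, y = 0, z = 0 mm of its frame
- plinth_b_back (a point): point on plinth_b: middle of the top outer edge of its raised back, at x = +65, y = 0, z = 40 mm of its frame
- plinth_c: White marble plinth, L-shaped in side view (mm): tread 130 long x 60 wide x 20 thick; over one end a raised back 40 long, 60 wide, 40 high over all. Origin: centre of underside. x along the length: low end -65, raised back +25 to +65; z up from the underside. 0.55 kg +-15%, centre of mass x 11, z 15. Starts standing on its back end, low end up, underside facing roughly to the left (+y).
- plinth_c_toe (a point): point on plinth_c: middle of the bottom edge of its low end, at x = -65, y = 0, z = 0 mm of its frame
- plinth_c_back (a point): point on plinth_c: middle of the top outer edge of its raised back, at x = +65, y = 0, z = 40 mm of its frame
- cup: silver two-handled cup 150 mm high, 88 mm across the mouth (132 mm over the handles), a bystander; origin under its foot
- stone: grey oilstone 150 x 50 x 26 mm, a bystander; origin under its centre, x along its length
- pot: white plastic pot 48 mm across, 55 mm high, a bystander; origin under its centre
Mind the look-alikes: they are no part of the job. What is shaped like the plinth_b but black or purple is not meant.

How it is judged:
At the end, for the whole second after the job is handed in: Three loose plinths piled on the first, in any order, at rest: each level (0.05 rad) on the tread of the one below, turned end for end to it, low end within 3 mm of touching that one's raised back, sides flush within 6 mm (((x of plinth_a_toe in the frame of first between 0.022 and 0.0275 m and y of plinth_a_toe in the frame of first between -0.006 and 0.006 m and y of plinth_a_back in the frame of first between -0.006 and 0.006 m and z of plinth_a_toe in the frame of first between 0.0165 and 0.0235 m and x of plinth_a_back in the frame of first between -0.11 and -0.1025 m and angle between plinth_a's own z axis and vertical below 0.05 rad) or (x of plinth_a_toe in the frame of plinth_b between 0.022 and 0.0275 m and y of plinth_a_toe in the frame of plinth_b between -0.006 and 0.006 m and y of plinth_a_back in the frame of plinth_b between -0.006 and 0.006 m and z of plinth_a_toe in the frame of plinth_b between 0.0165 and 0.0235 m and x of plinth_a_back in the frame of plinth_b between -0.11 and -0.1025 m and angle between plinth_a's own z axis and vertical below 0.05 rad) or (x of plinth_a_toe in the frame of plinth_c between 0.022 and 0.0275 m and y of plinth_a_toe in the frame of plinth_c between -0.006 and 0.006 m and y of plinth_a_back in the frame of plinth_c between -0.006 and 0.006 m and z of plinth_a_toe in the frame of plinth_c between 0.0165 and 0.0235 m and x of plinth_a_back in the frame of plinth_c between -0.11 and -0.1025 m and angle between plinth_a's own z axis and vertical below 0.05 rad)) and ((x of plinth_b_toe in the frame of first between 0.022 and 0.0275 m and y of plinth_b_toe in the frame of first between -0.006 and 0.006 m and y of plinth_b_back in the frame of first between -0.006 and 0.006 m and z of plinth_b_toe in the frame of first between 0.0165 and 0.0235 m and x of plinth_b_back in the frame of first between -0.11 and -0.1025 m and angle between plinth_b's own z axis and vertical below 0.05 rad) or (x of plinth_b_toe in the frame of plinth_a between 0.022 and 0.0275 m and y of plinth_b_toe in the frame of plinth_a between -0.006 and 0.006 m and y of plinth_b_back in the frame of plinth_a between -0.006 and 0.006 m and z of plinth_b_toe in the frame of plinth_a between 0.0165 and 0.0235 m and x of plinth_b_back in the frame of plinth_a between -0.11 and -0.1025 m and angle between plinth_b's own z axis and vertical below 0.05 rad) or (x of plinth_b_toe in the frame of plinth_c between 0.022 and 0.0275 m and y of plinth_b_toe in the frame of plinth_c between -0.006 and 0.006 m and y of plinth_b_back in the frame of plinth_c between -0.006 and 0.006 m and z of plinth_b_toe in the frame of plinth_c between 0.0165 and 0.0235 m and x of plinth_b_back in the frame of plinth_c between -0.11 and -0.1025 m and angle between plinth_b's own z axis and vertical below 0.05 rad)) and ((x of plinth_c_toe in the frame of first between 0.022 and 0.0275 m and y of plinth_c_toe in the frame of first between -0.006 and 0.006 m and y of plinth_c_back in the frame of first between -0.006 and 0.006 m and z of plinth_c_toe in the frame of first between 0.0165 and 0.0235 m and x of plinth_c_back in the frame of first between -0.11 and -0.1025 m and angle between plinth_c's own z axis and vertical below 0.05 rad) or (x of plinth_c_toe in the frame of plinth_a between 0.022 and 0.0275 m and y of plinth_c_toe in the frame of plinth_a between -0.006 and 0.006 m and y of plinth_c_back in the frame of plinth_a between -0.006 and 0.006 m and z of plinth_c_toe in the frame of plinth_a between 0.0165 and 0.0235 m and x of plinth_c_back in the frame of plinth_a between -0.11 and -0.1025 m and angle between plinth_c's own z axis and vertical below 0.05 rad) or (x of plinth_c_toe in the frame of plinth_b between 0.022 and 0.0275 m and y of plinth_c_toe in the frame of plinth_b between -0.006 and 0.006 m and y of plinth_c_back in the frame of plinth_b between -0.006 and 0.006 m and z of plinth_c_toe in the frame of plinth_b between 0.0165 and 0.0235 m and x of plinth_c_back in the frame of plinth_b between -0.11 and -0.1025 m and angle between plinth_c's own z axis and vertical below 0.05 rad)) and linear speed of each of plinth_a, plinth_b, plinth_c below 0.01 m/s).
It fails at once if a plinth topples or falls: turns faster than 5 rad/s or moves faster than 0.5 m/s while the fingers do not touch it ((contact force between the fingers and plinth_a below 0.05 N and (angular speed of plinth_a above 5 rad/s or linear speed of plinth_a above 0.5 m/s)) or (contact force between the fingers and plinth_b below 0.05 N and (angular speed of plinth_b above 5 rad/s or linear speed of plinth_b above 0.5 m/s)) or (contact force between the fingers and plinth_c below 0.05 N and (angular speed of plinth_c above 5 rad/s or linear speed of plinth_c above 0.5 m/s))).
It fails at once if the cup is moved by more than 20 mm (distance of cup from where it was at the start of the episode above 0.02 m).
It fails at once if the oilstone is moved by more than 20 mm (distance of stone from where it was at the start of the episode above 0.02 m).
It fails at once if the pot is moved by more than 20 mm (distance of pot from where it was at the start of the episode above 0.02 m).
It also fails if it takes over 72 s, if anything falls off the work surface, if the arm or the gripper's body presses on something with over 40 N, if the wrist force passes 120 N, or if a joint passes its speed limit or range.

## Working session

There is one attempt and no reset: what is moved stays moved. The work goes in short steps, Python scripts to look and compute and a tool call to move; the robot and the scene stay as the last step left them, time stands still between calls to the robot, and variables do not carry over. Pictures are saved under pics/ and viewed, at most 10 in all, crops included, and the job is handed in when it is done.

Besides the shell and the picture viewer there is one more tool, called after "Emit:" as name(argument=value, ...) on one line, values as JSON. play_rows: Moves the arm, as the interface text tells. Its arguments: {"type":"object","properties":{"motion":{"type":"array"},"grip_force":{"type":"number"}},"required":["motion"]}

```bash
mkdir -p pics; ls; python3 - <<'E'
from bench import ctrl
import cv2
for n in ("scene","top"):
    cv2.imwrite(f"pics/{n}0.png",ctrl.read_camera(n)[:,:,::-1])
    i=ctrl.camera_info(n);print(n,i["mtx"].round(1).tolist(),i["pose"].round(4).tolist())
    for q in ("first","plinth_a","cup","stone","pot"):
        print(q,[([round(v) for v in d["box"]],round(d["confidence"],2)) for d in ctrl.spot_in(n,q)])
print(ctrl.sense())
E
```

```text
pics
scene [[509.5, 0.0, 313.1], [0.0, 509.5, 207.1], [0.0, 0.0, 1.0]] [[0.549, 0.5448, -0.6339, 1.3061], [0.8358, -0.366, 0.4092, -0.4581], [-0.009, -0.7544, -0.6563, 0.8992], [0.0, 0.0, 0.0, 1.0]]
first [([126, 248, 240, 323], 0.69)]
plinth_a [([307, 152, 333, 190], 0.97), ([395, 140, 424, 196], 0.82), ([291, 219, 344, 257], 0.81), ([346, 186, 387, 234], 0.56)]
cup [([336, 235, 379, 311], 0.55)]
stone [([410, 216, 472, 249], 0.72)]
pot [([264, 316, 285, 345], 0.84)]
top [[377.4, 0.0, 322.0], [0.0, 377.4, 199.5], [0.0, 0.0, 1.0]] [[0.008, -0.9861, 0.1662, 0.3921], [-1.0, -0.008, 0.0006, 0.0319], [0.0007, -0.1662, -0.9861, 0.9773], [0.0, 0.0, 0.0, 1.0]]
first [([403, 200, 497, 246], 0.75), ([166, 199, 206, 231], 0.5)]
plinth_a [([168, 197, 203, 228], 0.96), ([242, 178, 281, 232], 0.67), ([325, 248, 379, 294], 0.6), ([303, 176, 342, 230], 0.57), ([235, 262, 278, 315], 0.56), ([399, 202, 496, 247], 0.48)]
cup [([307, 91, 362, 142], 0.59), ([305, 177, 337, 231], 0.22)]
stone [([190, 127, 247, 164], 0.83)]
pot [([397, 118, 418, 144], 0.76)]
{'t': 0.6, 'joint_positions': array([-1.33389741e+00,  2.63859104e-01,  1.60398756e+00, -5.39635366e-06,
        1.27370864e+00, -3.69157198e-02]), 'dq': array([ 3.56962403e-04, -8.16155690e-05, -4.49108331e-04,  7.83978449e-04,
        2.30743492e-04, -1.24278733e-03]), 'effort': array([-4.76659843e-04, -5.01645362e+01, -3.57007349e+01,  7.28589459e-02,
        1.88163738e-02, -2.85434754e-05]), 'position': array([ 0.18250993, -0.64985559,  0.26074004]), 'eef_rot': array([ 9.90642714e-01,  1.36480813e-01, -7.02820227e-07,  1.88397900e-05]), 'ft_force': array([-0.46891318, -0.448858  , -0.59716822]), 'ft_torque': array([ 0.01818276, -0.02284441, -0.0156546 ]), 'finger_force': 0.0, 'finger_gap': 1.0012558824445308}
```

View pics/top0.png

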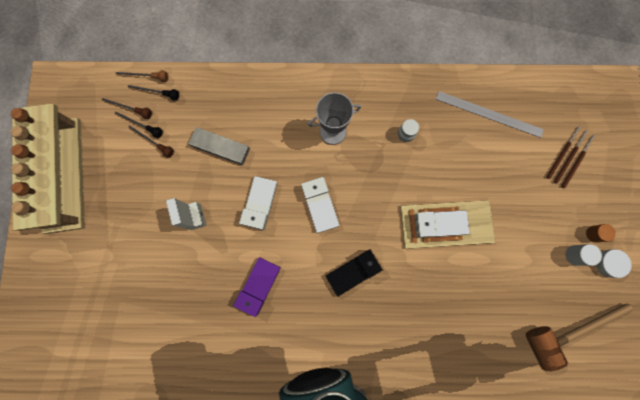

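View pics/scene0.png

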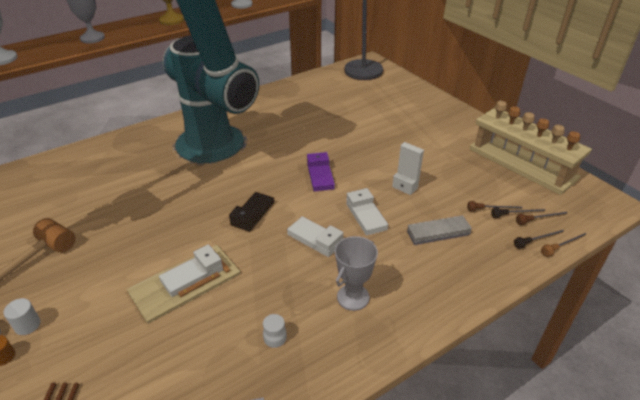

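Top view: loose white plinths at (260,203) (dot/back at 253,218), (320,205) (dot at 316,187), and one standing at (185,213). `first` is on its board at (440,224), back to the left. Look-alikes are black at (354,272) and purple at (257,287), both rejected by colour. `first` is also a white look-alike, but it is fixed on the board. Next I fit poses by silhouette.

```bash
cat > h.py <<'E'
import numpy as np, cv2
from scipy.optimize import minimize
from scipy.spatial.transform import Rotation as R
L=[((-65,65),(-30,30),(0,20)),((25,65),(-30,30),(0,40))]
F=[((-65,65),(-30,30),(8,20)),((25,65),(-30,30),(8,40))]
def boxes(m): return [np.array([[x,y,z] for x in a for y in b for z in c])/1000 for a,b,c in m]
def proj(P,K,T):
    c=(P-T[:3,3])@T[:3,:3]; u=c@K.T; return u[:,:2]/u[:,2:]
def whitemask(im):
    h=cv2.cvtColor(im,cv2.COLOR_RGB2HSV); return ((h[...,1]<75)&(h[...,2]>70)).astype(np.float32)
S=4
def render(pose,m,K,T,box,z0,stand):
    x,y,th=pose; Rz=R.from_euler('z',th)
    if stand: # back end down, underside normal along heading th
        Rm=R.from_matrix(np.array([[0,0,-1],[0,1,0],[-1,0,0]],float).T.T); Rz=Rz*Rm
    l,t,r,b=box; a=np.zeros(((b-t)*S,(r-l)*S),np.uint8)
    for B in boxes(m):
        W=Rz.apply(B)+[x,y,z0]
        p=(proj(W,K,T)-[l,t]+.5)*S-.5
        cv2.fillConvexPoly(a,cv2.convexHull(np.round(p*16).astype(np.int32)),255,shift=4)
    return cv2.resize(a,(r-l,b-t),interpolation=cv2.INTER_AREA)/255.
def fit(views,m,init,z0=0.,stand=False):
    """views: list of (mask,K,T,box)"""
    def cost(p):
        return sum(np.abs(render(p,m,K,T,b,z0,stand)-M[b[1]:b[3],b[0]:b[2]]).sum()/M[b[1]:b[3],b[0]:b[2]].sum() for M,K,T,b in views)
    best=None
    for s in (.012,.004,.002):
        x0=init if best is None else best.x
        sim=np.array([x0]+[np.add(x0,d) for d in ([s,0,0],[0,s,0],[0,0,s*15])])
        best=minimize(cost,x0,method='Nelder-Mead',options=dict(initial_simplex=sim,xatol=1e-5,fatol=1e-5))
    return best.x,best.fun
E
cat > m1.py <<'E'
from h import *
from bench import ctrl
V={}
for n in("top","scene"):
    im=cv2.imread(f"pics/{n}0.png")[:,:,::-1]; i=ctrl.camera_info(n); V[n]=(whitemask(im),i["mtx"],i["pose"])
def ray(u,v,z):
    M,K,T=V["top"]; d=T[:3,:3]@np.linalg.inv(K)@[u,v,1]; return T[:3,3]+d*(z-T[2,3])/d[2]
def pad(b,k=6): return [int(b[0]-k),int(b[1]-k),int(b[2]+k),int(b[3]+k)]
jobs=dict(a=(L,(261,203),np.pi-.25,0,0,(240,176,280,231),(346,186,388,235)),
 b=(L,(321,205),.3,0,0,(302,176,340,232),(288,218,344,256)),
 c=(L,(185,213),np.pi/2,.065,1,(167,197,203,230),(394,143,424,195)),
 first=(F,(443,224),np.pi/2,.012,0,(416,209,470,239),(160,246,223,294)))
for k,(m,uv,th,z0,st,bt,bs) in jobs.items():
    p0=ray(*uv,.03)[:2]
    for vs in (("top","scene"),("top",),("scene",)):
        r=fit([(*V[n],pad(b,4)) for n,b in zip(("top","scene"),(bt,bs)) if n in vs],m,[*p0,th],z0,st)
        print(k,vs,r[0].round(4),round(r[1],3))
for k,u in dict(cup=(333,135),stone=(218,147),pot=(409,135)).items(): print(k,ray(*u,.02).round(3))
big=np.hstack([cv2.resize((V["top"][0][165:305,160:500]*255).astype(np.uint8),None,fx=1.2,fy=1.2)])
cv2.imwrite("pics/mask.png",big)
im=cv2.imread("pics/top0.png")[165:325,155:505]; cv2.imwrite("pics/crop.png",cv2.resize(im,None,fx=2.2,fy=2.2,interpolation=cv2.INTER_CUBIC))
E
python3 m1.py
```

```text
a ('top', 'scene') [0.5458 0.1972 2.9063] 0.125
a ('top',) [0.5459 0.1965 2.9047] 0.031
a ('scene',) [0.5454 0.1983 2.9064] 0.083
b ('top', 'scene') [0.5397 0.0389 0.3236] 0.214
b ('top',) [0.5398 0.0381 0.3284] 0.042
b ('scene',) [0.5404 0.04   0.327 ] 0.163Traceback (most recent call last):
  File "m1.py", line 16, in <module>
    r=fit([(*V[n],pad(b,4)) for n,b in zip(("top","scene"),(bt,bs)) if n in vs],m,[*p0,th],z0,st)
  File "h.py", line 30, in fit
    best=minimize(cost,x0,method='Nelder-Mead',options=dict(initial_simplex=sim,xatol=1e-5,fatol=1e-5))
    res = _minimize_neldermead(fun, x0, args, callback, bounds=bounds,
                               **options)
    fsim[k] = func(sim[k])
              ~~~~^^^^^^^^
    fx = function(np.copy(x), *(wrapper_args + args))
  File "h.py", line 25, in cost
    return sum(np.abs(render(p,m,K,T,b,z0,stand)-M[b[1]:b[3],b[0]:b[2]]).sum()/M[b[1]:b[3],b[0]:b[2]].sum() for M,K,T,b in views)
  File "h.py", line 25, in <genexpr>
    return sum(np.abs(render(p,m,K,T,b,z0,stand)-M[b[1]:b[3],b[0]:b[2]]).sum()/M[b[1]:b[3],b[0]:b[2]].sum() for M,K,T,b in views)
                      ~~~~~~^^^^^^^^^^^^^^^^^^^^
  File "h.py", line 15, in render
    Rm=R.from_matrix(np.array([[0,0,-1],[0,1,0],[-1,0,0]],float).T.T); Rz=Rz*Rm
  File "scipy/spatial/transform/_rotation.pyx", line 1143, in scipy.spatial.transform._rotation.Rotation.from_matrix
ValueError: Non-positive determinant (left-handed or null coordinate frame) in rotation matrix 0: [[ 0.  0. -1.]
 [ 0.  1.  0.]
 [-1.  0.  0.]].
```

```bash
sed -i 's/\[\[0,0,-1\],\[0,1,0\],\[-1,0,0\]\],float).T.T/[[0,0,-1],[0,-1,0],[-1,0,0]],float)/' h.py; python3 m1.py
```

```text
a ('top', 'scene') [0.5458 0.1972 2.9063] 0.125
a ('top',) [0.5459 0.1965 2.9047] 0.031
a ('scene',) [0.5454 0.1983 2.9064] 0.083
b ('top', 'scene') [0.5397 0.0389 0.3236] 0.214
b ('top',) [0.5398 0.0381 0.3284] 0.042
b ('scene',) [0.5404 0.04   0.327 ] 0.163
c ('top', 'scene') [0.5029 0.3815 1.8955] 0.085
c ('top',) [0.5026 0.3808 1.9035] 0.049
c ('scene',) [0.5026 0.3823 1.8776] 0.031
first ('top', 'scene') [ 0.4934 -0.2709  1.6361] 0.109
first ('top',) [ 0.4932 -0.2711  1.6389] 0.045
first ('scene',) [ 0.4935 -0.2698  1.6316] 0.059
cup [0.727 0.005 0.02 ]
stone [0.691 0.308 0.02 ]
pot [ 0.729 -0.196  0.02 ]
```

View pics/crop.png

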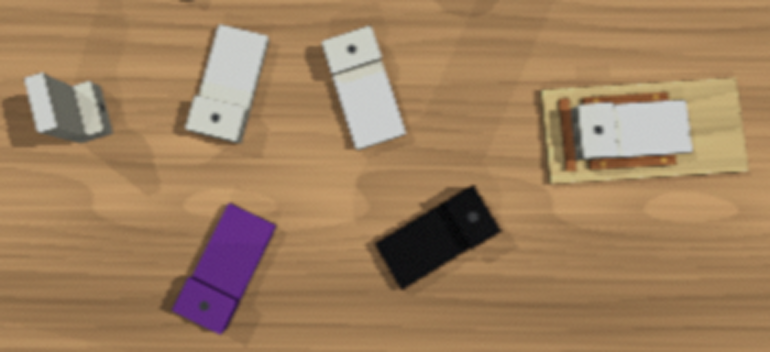

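Fits from the two cameras agree to about 1 mm. The crop confirms the three white loose plinths at crop pixels (228,85), (363,90) and (65,108), plus `first` at (635,130). Black (440,240) and purple (225,265) are excluded. Plan: lay c down towards +y by pivoting it in a light grip, then stack c, a, b.

```bash
cat > plan.py <<'E'
import numpy as np
from bench import ctrl
def state():
    s=ctrl.sense(); q=s["eef_rot"]; return np.array(s["position"]),2*np.arctan2(q[1],q[0]),s
def plan(wps,lin=.05,ang=.16):
    """wps: (x,y,z,psi,grip[,lin]); prints rows in tool axes"""
    p,a,s=state(); print("now",p.round(4),round(a,4),"F",s["ft_force"].round(1),"gap",round(s["finger_gap"]*88,1),"t",round(s["t"],2))
    rows=[]
    for w in wps:
        t=np.array(w[:3]); l=w[5] if len(w)>5 else lin
        da=(w[3]-a+np.pi)%(2*np.pi)-np.pi if len(w)<7 else w[3]-a
        n=max(1,int(np.ceil(max(np.linalg.norm(t-p)/l,abs(da)/ang)-1e-6)))
        step=(t-p)/n
        for i in range(n):
            c,sn=np.cos(a),np.sin(a)
            rows.append([round(100*(step[0]*c+step[1]*sn),2),round(100*(step[0]*sn-step[1]*c),2),round(-100*step[2],2),round(-da/n,3),w[4]]); a+=da/n
        p=t
    for i in range(0,len(rows),5): print(sum(rows[i:i+5],[]))
E
python3 - <<'E'
from plan import *
plan([(.45,-.3,.26,.9,-1),(.506,.372,.22,1.895,-1),(.506,.372,.18,1.895,-1)],lin=.055)
E
```

```text
now [ 0.1825 -0.6499  0.2607] 0.2738 F [-0.5 -0.4 -0.6] gap 88.1 t 0.6
[np.float64(3.91), np.float64(-2.94), np.float64(0.01), np.float64(-0.07), -1, np.float64(4.11), np.float64(-2.66), np.float64(0.01), np.float64(-0.07), -1, np.float64(4.28), np.float64(-2.37), np.float64(0.01), np.float64(-0.07), -1, np.float64(4.44), np.float64(-2.06), np.float64(0.01), np.float64(-0.07), -1, np.float64(4.57), np.float64(-1.75), np.float64(0.01), np.float64(-0.07), -1]
[np.float64(4.68), np.float64(-1.43), np.float64(0.01), np.float64(-0.07), -1, np.float64(4.77), np.float64(-1.1), np.float64(0.01), np.float64(-0.07), -1, np.float64(4.83), np.float64(-0.77), np.float64(0.01), np.float64(-0.07), -1, np.float64(4.87), np.float64(-0.43), np.float64(0.01), np.float64(-0.07), -1, np.float64(4.32), np.float64(-2.88), np.float64(0.31), np.float64(-0.077), -1]
[np.float64(4.52), np.float64(-2.54), np.float64(0.31), np.float64(-0.077), -1, np.float64(4.7), np.float64(-2.18), np.float64(0.31), np.float64(-0.077), -1, np.float64(4.86), np.float64(-1.82), np.float64(0.31), np.float64(-0.077), -1, np.float64(4.98), np.float64(-1.44), np.float64(0.31), np.float64(-0.077), -1, np.float64(5.08), np.float64(-1.06), np.float64(0.31), np.float64(-0.077), -1]
[np.float64(5.14), np.float64(-0.66), np.float64(0.31), np.float64(-0.077), -1, np.float64(5.18), np.float64(-0.27), np.float64(0.31), np.float64(-0.077), -1, np.float64(5.19), np.float64(0.13), np.float64(0.31), np.float64(-0.077), -1, np.float64(5.16), np.float64(0.52), np.float64(0.31), np.float64(-0.077), -1, np.float64(5.11), np.float64(0.92), np.float64(0.31), np.float64(-0.077), -1]
[np.float64(5.02), np.float64(1.3), np.float64(0.31), np.float64(-0.077), -1, np.float64(4.91), np.float64(1.68), np.float64(0.31), np.float64(-0.077), -1, np.float64(0.0), np.float64(0.0), np.float64(4.0), np.float64(-0.0), -1]
```

Emit:
play_rows(motion=[3.9,-2.9,0,-0.07,-1,4.1,-2.7,0,-0.07,-1,4.3,-2.4,0,-0.07,-1,4.4,-2.1,0,-0.07,-1,4.6,-1.7,0,-0.07,-1])

```text
t: 1.23
position: [0.3316, -0.4539, 0.261]
eef_rot: [0.951, 0.308, 0.0, 0.0]
ft_force: [0.1, -0.4, -0.6]
finger_gap: 1.001
finger_force: 0.0
```

Emit:
play_rows(motion=[4.7,-1.4,0,-0.07,-1,4.8,-1.1,0,-0.07,-1,4.8,-0.8,0,-0.07,-1,4.9,-0.4,0,-0.07,-1,4.3,-2.9,0.3,-0.077,-1])

```text
t: 1.85
position: [0.4554, -0.2466, 0.2584]
eef_rot: [0.881, 0.472, 0.001, 0.001]
ft_force: [-0.7, -0.1, 0.0]
finger_gap: 1.001
finger_force: 0.0
```

Emit:
play_rows(motion=[4.5,-2.5,0.3,-0.077,-1,4.7,-2.2,0.3,-0.077,-1,4.9,-1.8,0.3,-0.077,-1,5.0,-1.4,0.3,-0.077,-1,5.1,-1.1,0.3,-0.077,-1])

```text
t: 2.48
position: [0.4743, 0.013, 0.2431]
eef_rot: [0.775, 0.632, 0.0, 0.0]
ft_force: [0.6, -0.1, 0.8]
finger_gap: 0.999
finger_force: 0.0
```

Emit:
play_rows(motion=[5.1,-0.7,0.3,-0.077,-1,5.2,-0.3,0.3,-0.077,-1,5.2,0.1,0.3,-0.077,-1,5.2,0.5,0.3,-0.077,-1,5.1,0.9,0.3,-0.077,-1])

```text
t: 3.1
position: [0.4924, 0.2722, 0.228]
eef_rot: [0.64, 0.769, 0.0, 0.0]
ft_force: [0.5, 0.0, -0.1]
finger_gap: 0.999
finger_force: 0.0
```

Emit:
play_rows(motion=[5.0,1.3,0.3,-0.077,-1,4.9,1.7,0.3,-0.077,-1,0,0,0,0,-1])

```text
t: 3.48
position: [0.4999, 0.3766, 0.2213]
eef_rot: [0.578, 0.816, 0.0, -0.0]
ft_force: [-0.1, -0.9, 0.0]
finger_gap: 0.996
finger_force: 0.0
```

```bash
sed -i 's/: print(sum(rows\[i:i+5\],\[\]))/: print([float(v) for v in sum(rows[i:i+5],[])])/' plan.py
python3 - <<'E'
from plan import *
i=ctrl.camera_info("wrist"); print(i["mtx"].round(1).tolist(), i["pose"].round(3).tolist())
import cv2; cv2.imwrite("pics/w1.png",ctrl.read_camera("wrist")[:,:,::-1])
plan([(.5061,.372,.19,1.895,-1),(.5061,.372,.137,1.895,-1,.03)])
E
```

```text
[[334.6, 0.0, 316.1], [0.0, 334.6, 199.6], [0.0, 0.0, 1.0]] [[0.943, 0.316, 0.103, 0.473], [0.332, -0.897, -0.291, 0.452], [0.0, 0.308, -0.951, 0.346], [0.0, 0.0, 0.0, 1.0]]
now [0.4998 0.3748 0.2213] 1.907 F [-0.1 -0.6 -0.1] gap 87.8 t 3.52
[-0.47, 0.5, 3.13, 0.012, -1.0, 0.0, 0.0, 2.65, -0.0, -1.0, 0.0, 0.0, 2.65, -0.0, -1.0]
```

View pics/w1.png

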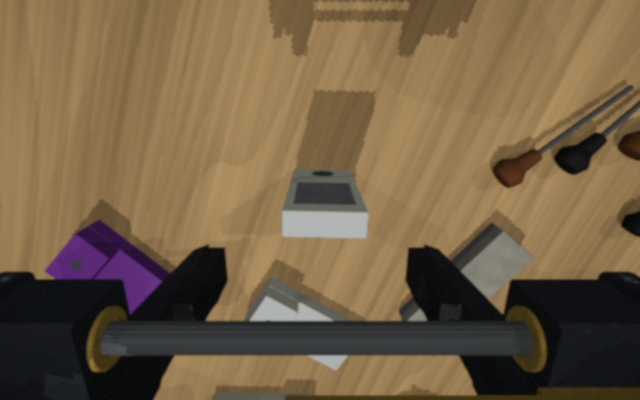

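The wrist picture shows c standing at (325,205), toe face up, with its underside towards the camera (+y). The fingers straddle it, and a 5 mm correction is needed.

Emit:
play_rows(motion=[-0.47,0.5,3.1,0.012,-1,0,0,2.65,0,-1,0,0,2.65,0,-1,0,0,0,0,-1], grip_force=8)

```text
t: 4.03
position: [0.5049, 0.368, 0.1353]
eef_rot: [0.585, 0.811, -0.003, -0.001]
ft_force: [-0.3, -0.3, -0.2]
finger_gap: 0.998
finger_force: 0.0
```

Emit:
play_rows(motion=[0,0,0,0,1,0,0,0,0,1,0,0,0,0,1,0,0,0,0,1], grip_force=8)

```text
t: 4.53
position: [0.5073, 0.3713, 0.1392]
eef_rot: [0.585, 0.811, 0.001, 0.001]
ft_force: [0.9, 0.2, 3.5]
finger_gap: 0.679
finger_force: 8.0
```

```bash
python3 - <<'E'
from plan import *
h=np.array([np.cos(1.895),np.sin(1.895)]); w=[]
p,a,s=state()
for f in np.radians(np.arange(6,91,6)):
    ds=10-10*np.cos(f)+122*np.sin(f); z=122*(np.cos(f)-1)+10*np.sin(f)
    w.append((*(p[:2]+h*ds/1000),p[2]+z/1000,a,1))
plan(w)
E
```

```text
now [0.5073 0.3713 0.1392] 1.8929 F [0.9 0.2 3.5] gap 59.8 t 4.53
[1.28, -0.0, -0.04, -0.0, 1.0, 1.28, -0.0, 0.1, -0.0, 1.0, 1.26, -0.0, 0.23, -0.0, 1.0, 1.23, -0.0, 0.36, -0.0, 1.0, 1.19, -0.0, 0.49, -0.0, 1.0]
[1.13, -0.0, 0.61, -0.0, 1.0, 1.06, -0.0, 0.72, -0.0, 1.0, 0.98, -0.0, 0.83, -0.0, 1.0, 0.88, -0.0, 0.93, -0.0, 1.0, 0.78, -0.0, 1.01, -0.0, 1.0]
[0.67, -0.0, 1.09, -0.0, 1.0, 0.56, -0.0, 1.15, -0.0, 1.0, 0.43, -0.0, 1.21, -0.0, 1.0, 0.3, -0.0, 1.24, -0.0, 1.0, 0.17, -0.0, 1.27, -0.0, 1.0]
```

Emit:
play_rows(motion=[1.28,0,-0.04,0,1,1.28,0,0.1,0,1,1.26,0,0.23,0,1,1.23,0,0.36,0,1,1.19,0,0.49,0,1])

```text
t: 5.15
position: [0.4865, 0.4314, 0.1262]
eef_rot: [0.584, 0.811, 0.001, -0.0]
ft_force: [1.9, 1.4, 1.9]
finger_gap: 0.678
finger_force: 8.0
```

```bash
python3 - <<'E'
from plan import *
import cv2
plan([])
cv2.imwrite("pics/s2.png",cv2.resize(ctrl.read_camera("scene")[110:260,300:500,::-1],None,fx=3,fy=3))
plan([])
E
```

```text
now [0.4865 0.4314 0.1262] 1.8934 F [1.9 1.4 1.9] gap 59.7 t 5.15
now [0.4859 0.4325 0.1254] 1.8939 F [2.3 4.3 4.1] gap 59.9 t 5.2
```

View pics/s2.png

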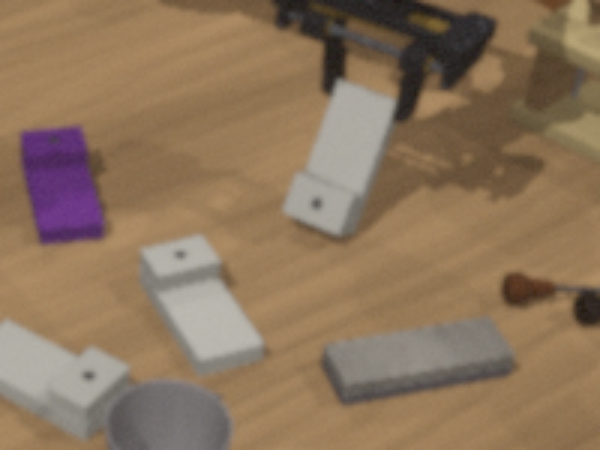

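It is pivoting as intended: c leans about 30° in the fingers at (340,160), with its edge on the bench. I'll continue the arc.

Emit:
play_rows(motion=[1.13,0,0.61,0,1,1.06,0,0.72,0,1,0.98,0,0.83,0,1,0.88,0,0.93,0,1,0.78,0,1.01,0,1])

```text
t: 5.82
position: [0.4709, 0.476, 0.0841]
eef_rot: [0.584, 0.811, -0.0, -0.0]
ft_force: [1.2, 2.7, -0.3]
finger_gap: 0.682
finger_force: 8.0
```

Emit:
play_rows(motion=[0.67,0,1.09,0,1,0.56,0,1.15,0,1,0.43,0,1.2,0,1,0.3,0,0.9,0,1,0,0,0,0,1])

```text
t: 6.45
position: [0.4645, 0.4932, 0.0402]
eef_rot: [0.585, 0.811, -0.002, -0.0]
ft_force: [0.4, -0.0, -2.2]
finger_gap: 0.681
finger_force: 8.0
```

```bash
python3 - <<'E'
from plan import *
import cv2
cv2.imwrite("pics/s3.png",cv2.resize(ctrl.read_camera("scene")[100:260,300:500,::-1],None,fx=3,fy=3))
plan([])
E
```

```text
now [0.4646 0.4931 0.0408] 1.8924 F [ 0.5 -1.3 -2.4] gap 59.9 t 6.5
```

View pics/s3.png

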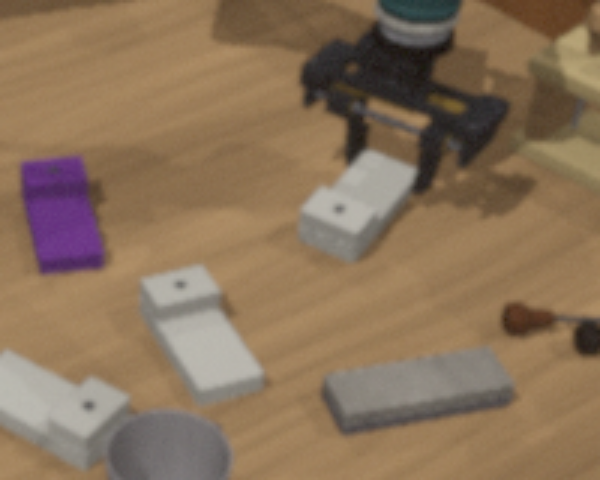

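c (355,205) is nearly flat, with its toe about 13 mm up. I'll finish lowering it and then release.

Emit:
play_rows(motion=[0.15,0,0.6,0,1,0.05,0,0.6,0,1,0,0,0.3,0,1,0,0,0,0,1,0,0,0,0,1])

```text
t: 7.12
position: [0.4646, 0.4964, 0.0271]
eef_rot: [0.585, 0.811, 0.0, -0.0]
ft_force: [0.7, 0.4, -2.2]
finger_gap: 0.678
finger_force: 8.0
```

```bash
python3 - <<'E'
from plan import *
plan([])
E
```

```text
now [0.4646 0.4964 0.0271] 1.8927 F [ 0.7  0.4 -2.2] gap 59.7 t 7.12
```

Emit:
play_rows(motion=[0,0,0.15,0,1,0,0,0.15,0,1,0,0,0,0,1,0,0,0,0,1], grip_force=4)

```text
t: 7.62
position: [0.4645, 0.4965, 0.025]
eef_rot: [0.585, 0.811, 0.0, -0.0]
ft_force: [-2.0, -0.8, 5.2]
finger_gap: 0.681
finger_force: 4.0
```

Emit:
play_rows(motion=[0,0,0,0,0,0,0,0,0,-1,0,0,0,0,-1,0,0,-3,0,-1,0,0,-5,0,-1])

```text
t: 8.25
position: [0.463, 0.4944, 0.1015]
eef_rot: [0.585, 0.811, -0.003, -0.0]
ft_force: [-1.0, -0.7, 0.1]
finger_gap: 1.0
finger_force: 0.0
```

Emit:
play_rows(motion=[-4,0,-4,0,-1,-4,0,-2,0,-1,0,0,0,0,-1,0,0,0,0,-1])

```text
t: 8.75
position: [0.4896, 0.4202, 0.1633]
eef_rot: [0.585, 0.811, -0.0, -0.0]
ft_force: [0.5, -0.6, 1.6]
finger_gap: 1.003
finger_force: 0.0
```

```bash
cat > m2.py <<'E'
from h import *
from bench import ctrl
import sys
def measure(init,views=("scene","top","wrist"),m=L,z0=0.,pad=5,joint=True,save=None):
    V=[]
    for n in views:
        i=ctrl.camera_info(n); im=ctrl.read_camera(n)
        if save: cv2.imwrite(f"pics/{save}_{n}.png",im[:,:,::-1])
        P=np.vstack(boxes(m)); W=R.from_euler('z',init[2]).apply(P)+[init[0],init[1],z0]
        u=proj(W,i["mtx"],i["pose"]); lo=np.floor(u.min(0))-pad; hi=np.ceil(u.max(0))+pad
        b=[int(max(lo[0],0)),int(max(lo[1],0)),int(min(hi[0],640)),int(min(hi[1],400))]
        v=(whitemask(im),i["mtx"],i["pose"],b); V.append(v)
        r=fit([v],m,init,z0); print(n,b,r[0].round(4),round(r[1],3))
    if joint: r=fit(V,m,init,z0); print("joint",r[0].round(4),round(r[1],3)); 
    return r[0]
E
python3 - <<'E'
from plan import *
plan([])
from m2 import *
measure([.482,.443,-1.246],save="w2")
E
```

```text
now [0.4896 0.4202 0.1633] 1.892 F [ 0.5 -0.6  1.6] gap 88.2 t 8.75
scene [393, 148, 446, 193] [ 0.4802  0.4439 -1.2411] 0.037
top [127, 200, 196, 251] [ 0.4817  0.4418 -1.252 ] 0.316
wrist [272, 74, 363, 253] [ 0.4829  0.4421 -1.2404] 0.015
joint [ 0.4823  0.442  -1.2508] 0.405
```

c is lying flat; the wrist fit residual is 0.015. Now grasping it at its centre of mass.

```bash
python3 - <<'E'
from plan import *
plan([(.4855,.4321,.08,1.898,-1),(.4855,.4321,.026,1.898,-1,.03)],lin=.05)
E
```

```text
now [0.489  0.4207 0.1624] 1.8937 F [-0.2 -0.1 -0.4] gap 88.2 t 8.9
[0.6, 0.02, 4.12, -0.002, -1.0, 0.6, 0.02, 4.12, -0.002, -1.0, 0.0, 0.0, 2.7, -0.0, -1.0, 0.0, 0.0, 2.7, -0.0, -1.0]
```

Emit:
play_rows(motion=[0.6,0,4.1,-0.002,-1,0.6,0,4.1,-0.002,-1,0,0,2.7,0,-1,0,0,2.7,0,-1,0,0,0,0,-1])

```text
t: 9.52
position: [0.4845, 0.4316, 0.0251]
eef_rot: [0.582, 0.813, -0.002, -0.001]
ft_force: [-0.7, -0.2, 0.4]
finger_gap: 1.0
finger_force: 0.0
```

Emit:
play_rows(motion=[0,0,0,0,1,0,0,0,0,1,0,0,0,0,1,0,0,0,0,1], grip_force=25)

```text
t: 10.02
position: [0.4864, 0.432, 0.0286]
eef_rot: [0.583, 0.812, 0.001, 0.0]
ft_force: [-1.0, -0.2, 1.4]
finger_gap: 0.678
finger_force: 25.0
```

Emit:
play_rows(motion=[0,0,-2,0,1,0,0,-4,0,1,0,0,-4,0,1,0,0,0,0,1])

```text
t: 10.52
position: [0.4885, 0.4336, 0.1327]
eef_rot: [0.583, 0.812, 0.004, 0.001]
ft_force: [0.7, 0.9, -4.8]
finger_gap: 0.676
finger_force: 25.0
```

```bash
python3 - <<'E'
from plan import *
plan([(.50,-.1,.16,1.75,1),(.4975,-.3354,.16,1.636,1)],lin=.055)
E
```

```text
now [0.4885 0.4336 0.1327] 1.8967 F [ 0.7  0.9 -4.8] gap 59.5 t 10.53
[-5.09, -1.6, -0.27, 0.015, 1.0, -5.11, -1.52, -0.27, 0.015, 1.0, -5.14, -1.45, -0.27, 0.015, 1.0, -5.16, -1.37, -0.27, 0.015, 1.0, -5.18, -1.3, -0.27, 0.015, 1.0]
[-5.2, -1.22, -0.27, 0.015, 1.0, -5.21, -1.15, -0.27, 0.015, 1.0, -5.23, -1.07, -0.27, 0.015, 1.0, -5.24, -0.99, -0.27, 0.015, 1.0, -5.26, -0.91, -0.27, 0.015, 1.0]
[-4.62, -0.89, -0.0, 0.023, 1.0, -4.64, -0.78, -0.0, 0.023, 1.0, -4.66, -0.68, -0.0, 0.023, 1.0, -4.67, -0.57, -0.0, 0.023, 1.0, -4.69, -0.46, -0.0, 0.023, 1.0]
```

Emit:
play_rows(motion=[-5.1,-1.6,-0.3,0.015,1,-5.1,-1.5,-0.3,0.015,1,-5.1,-1.4,-0.3,0.015,1,-5.2,-1.4,-0.3,0.015,1,-5.2,-1.3,-0.3,0.015,1])

```text
t: 11.15
position: [0.4903, 0.1626, 0.1408]
eef_rot: [0.613, 0.79, -0.001, -0.001]
ft_force: [1.1, -0.3, -5.1]
finger_gap: 0.68
finger_force: 25.0
```

Emit:
play_rows(motion=[-5.2,-1.2,-0.3,0.015,1,-5.2,-1.1,-0.3,0.015,1,-5.2,-1.1,-0.3,0.015,1,-5.2,-1.0,-0.3,0.015,1,-5.3,-0.9,-0.3,0.015,1])

```text
t: 11.78
position: [0.4958, -0.1028, 0.1558]
eef_rot: [0.642, 0.766, -0.001, -0.002]
ft_force: [1.3, 0.4, -5.3]
finger_gap: 0.679
finger_force: 25.0
```

Emit:
play_rows(motion=[-4.6,-0.9,0,0.023,1,-4.6,-0.8,0,0.023,1,-4.7,-0.7,0,0.023,1,-4.7,-0.6,0,0.023,1,-4.7,-0.5,0,0.023,1])

```text
t: 12.4
position: [0.4915, -0.3377, 0.1553]
eef_rot: [0.686, 0.728, -0.0, -0.002]
ft_force: [0.7, 0.1, -5.2]
finger_gap: 0.678
finger_force: 25.0
```

Emit:
play_rows(motion=[0,0,0,0,1,0,0,0,0,1,0,0,0,0,1])

```text
t: 12.78
position: [0.4925, -0.3356, 0.1567]
eef_rot: [0.685, 0.729, 0.0, -0.001]
ft_force: [-1.0, -0.6, -5.7]
finger_gap: 0.678
finger_force: 25.0
```

```bash
python3 - <<'E'
from plan import *
import cv2
from m2 import *
p,a,s=state(); print(p,a)
ca=[p[0]+.011*np.cos(a),p[1]+.011*np.sin(a),a-np.pi]
measure(ca,views=("wrist","top","scene"),z0=p[2]-.026,save="w3",joint=False)
plan([(.4971,-.3304,.075,1.636,1),(.4971,-.3304,.064,1.636,1,.02)],lin=.04)
E
```

```text
[ 0.49250766 -0.33564381  0.15666338] 1.6327716181027112
wrist [232, 96, 402, 400] [ 0.4917 -0.325  -1.4947] 0.194
top [445, 197, 525, 240] [ 0.4863 -0.2767 -1.5014] 0.162
scene [112, 216, 197, 277] [ 0.4922 -0.3254 -1.5135] 0.898
now [ 0.4932 -0.3361  0.1577] 1.6332 F [-0.3 -0.3 -4.7] gap 59.6 t 12.93
[0.18, 0.14, 2.76, -0.001, 1.0, 0.18, 0.14, 2.76, -0.001, 1.0, 0.18, 0.14, 2.76, -0.001, 1.0, 0.0, 0.0, 1.1, -0.0, 1.0]
```

View pics/w3_wrist.png

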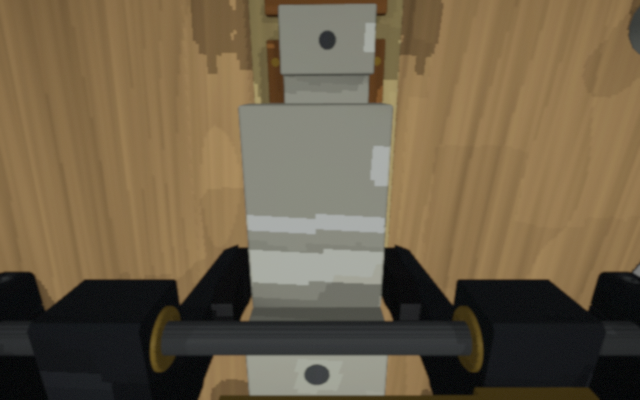

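```bash
python3 - <<'E'
from plan import *
import cv2
from h import *
i=ctrl.camera_info("wrist");K,T=i["mtx"],i["pose"]; p,a,s=state(); print(p,a)
def ray(u,v,z): d=T[:3,:3]@np.linalg.inv(K)@[u,v,1]; return T[:3,3]+d*(z-T[2,3])/d[2]
# sub-pixel edges by gradient on rows
g=cv2.GaussianBlur(cv2.imread("pics/w3_wrist.png"),(3,3),0).astype(float)[:,:,0]
def edge(v,lo,hi,sgn):
    d=sgn*np.gradient(g[v-1:v+2].mean(0))[lo:hi]; k=int(d.argmax()); w=np.clip(d[max(k-2,0):k+3],0,None); return lo+max(k-2,0)+(w*np.arange(len(w))).sum()/w.sum()
u=np.array([np.cos(a),np.sin(a)]); n=np.array([np.sin(a),-np.cos(a)])
for nm,rows,l,r,z in(("held",(112,130,150,170,190),244,388,p[2]-.006),("first",(12,25,45,60,68),280,377,.052)):
    for v in rows:
        e1,e2=edge(v,l-9,l+9,1),edge(v,r-9,r+9,-1); A,B=ray(e1,v,z)[:2],ray(e2,v,z)[:2]; m=(A+B)/2-p[:2]
        print(nm,v,round(e1,1),round(e2,1),"width",round(1000*np.linalg.norm(A-B),1),"along",round(1000*m@u,1),"lat",round(1000*m@n,2))
E
```

```text
[ 0.49319294 -0.33609248  0.15770293] 1.6331720757084964
held 112 238.4 394.8 width 59.3 along 72.6 lat -0.05
held 130 239.9 393.8 width 59.3 along 65.9 lat 0.06
held 150 241.3 390.1 width 58.4 along 58.2 lat -0.38
held 170 242.9 388.2 width 58.1 along 50.2 lat -0.44
held 190 244.2 386.3 width 57.9 along 41.8 lat -0.55
first 12 277.8 376.0 width 60.1 along 126.3 lat 6.3
first 25 278.8 375.1 width 59.6 along 119.1 lat 6.43
first 45 278.9 374.8 width 60.4 along 107.8 lat 6.45
first 60 279.8 374.0 width 60.1 along 99.0 lat 6.6
first 68 279.8 373.8 width 60.4 along 94.3 lat 6.59
```

The wrist picture shows the held plinth (edges about 240–392) and `first` ahead at (328,38). `first` lies about 6 mm to tool +y, so I shift, descend and feel for contact.

Emit:
play_rows(motion=[0.3,0.3,3,-0.003,1,0.3,0.25,3,0,1,0,0,2.2,0,1,0,0,1,0,1,0,0,0,0,1])

```text
t: 13.55
position: [0.4981, -0.3303, 0.0655]
eef_rot: [0.684, 0.73, -0.0, -0.001]
ft_force: [0.6, 0.6, -4.8]
finger_gap: 0.676
finger_force: 25.0
```

Emit:
play_rows(motion=[0,0,0,0,1])

```text
t: 13.68
position: [0.4992, -0.3314, 0.0672]
eef_rot: [0.684, 0.729, 0.0, 0.001]
ft_force: [-0.4, -0.1, -5.3]
finger_gap: 0.676
finger_force: 25.0
```

Emit:
play_rows(motion=[0,0,0.1,0,1,0,0,0.1,0,1,0,0,0,0,1])

```text
t: 14.05
position: [0.4983, -0.3309, 0.0641]
eef_rot: [0.684, 0.729, 0.0, 0.0]
ft_force: [0.9, 0.5, -4.9]
finger_gap: 0.679
finger_force: 25.0
```

```bash
cat > lat.py <<'E'
from plan import *
import cv2, sys
from h import *
i=ctrl.camera_info("wrist");K,T=i["mtx"],i["pose"]; p,a,s=state(); print(p.round(4),round(a,4),s["ft_force"].round(1),round(s["t"],2))
im=ctrl.read_camera("wrist"); cv2.imwrite(sys.argv[1],im[:,:,::-1])
def pr(pt): return proj(np.array([pt]),K,T)[0]
def ray(u,v,z): d=T[:3,:3]@np.linalg.inv(K)@[u,v,1]; return T[:3,3]+d*(z-T[2,3])/d[2]
g=cv2.GaussianBlur(im,(3,3),0).astype(float)[:,:,2]
def edge(v,c,w,sgn):
    lo,hi=int(max(c-w,1)),int(min(c+w,638)); d=sgn*np.gradient(g[v-1:v+2].mean(0))[lo:hi]; k=int(d.argmax()); j=max(k-2,0); q=np.clip(d[j:k+3],0,None); return lo+j+(q*np.arange(len(q))).sum()/q.sum()
u=np.array([np.cos(a),np.sin(a)]); n=np.array([np.sin(a),-np.cos(a)])
def scan(nm,along,lat,z,w=9):
    for s_ in along:
        c=p[:2]+s_/1000*u+lat/1000*n; E=[pr([*(c+q*.03*n),z]) for q in(-1,1)]; v=int(round((E[0][1]+E[1][1])/2))
        if not 2<v<397: continue
        e=[edge(v,E[0][0],w,1),edge(v,E[1][0],w,-1)]; A,B=ray(e[0],v,z)[:2],ray(e[1],v,z)[:2]; m=(A+B)/2-p[:2]
        print(nm,v,np.round(e,1),"width",round(1000*np.linalg.norm(A-B),1),"along",round(1000*m@u,1),"lat",round(1000*m@n,2))
E
cat > lat1.py <<'E'
from lat import *
scan("held",(40,50,60,70),0,p[2]-.006); scan("below",(95,105,115,120),1,float(sys.argv[2]))
E
python3 lat1.py pics/w4.png .052
```

```text
[ 0.4983 -0.3309  0.0641] 1.6347 [ 0.9  0.5 -4.9] 14.05
held 194 [243.8 387.7] width 58.8 along 40.1 lat -0.33
held 170 [241.9 389. ] width 58.8 along 50.1 lat -0.45
held 145 [240.1 390.8] width 58.9 along 60.1 lat -0.47
held 119 [238.2 392.2] width 58.7 along 70.0 lat -0.56
below 49 [238.1 397.8] width 60.0 along 95.2 lat 0.47
below 20 [236.1 399.2] width 59.8 along 104.9 lat 0.33
```

Lateral alignment is within 1 mm. Lowering to about 1 mm hover, then sliding until it bears on the raised back.

Emit:
play_rows(motion=[0,0.05,0.15,0,1,0,0,0.1,0,1,0,0,0,0,1,0,0,0,0,1])

```text
t: 14.6
position: [0.4987, -0.3308, 0.0613]
eef_rot: [0.684, 0.729, -0.0, -0.0]
ft_force: [-0.5, 0.3, -5.9]
finger_gap: 0.681
finger_force: 25.0
```

Emit:
play_rows(motion=[0.2,0,0,0,1,0.2,0,0,0,1,0.2,0,0,0,1,0,0,0,0,1])

```text
t: 15.1
position: [0.4984, -0.3246, 0.0614]
eef_rot: [0.684, 0.729, -0.0, -0.0]
ft_force: [-0.1, 0.0, -5.4]
finger_gap: 0.679
finger_force: 25.0
```

Emit:
play_rows(motion=[0.1,0,0,0,1,0.1,0,0,0,1,0,0,0,0,1])

```text
t: 15.48
position: [0.4982, -0.3228, 0.0614]
eef_rot: [0.684, 0.729, -0.0, -0.0]
ft_force: [0.1, 0.8, -5.8]
finger_gap: 0.678
finger_force: 25.0
```

Emit:
play_rows(motion=[0.1,0,0,0,1,0,0,0,0,1,0,0,0,0,1])

```text
t: 15.85
position: [0.4982, -0.3218, 0.0614]
eef_rot: [0.684, 0.729, -0.0, 0.0]
ft_force: [1.0, -0.2, -5.9]
finger_gap: 0.679
finger_force: 25.0
```

Emit:
play_rows(motion=[0.1,0,0,0,1,0,0,0,0,1,0,0,0,0,1])

```text
t: 16.23
position: [0.4981, -0.3208, 0.0614]
eef_rot: [0.684, 0.729, -0.0, -0.0]
ft_force: [0.4, -0.9, -4.9]
finger_gap: 0.679
finger_force: 25.0
```

Emit:
play_rows(motion=[0.1,0,0,0,1,0,0,0,0,1,0,0,0,0,1])

```text
t: 16.6
position: [0.4982, -0.3201, 0.0615]
eef_rot: [0.684, 0.729, -0.0, 0.0]
ft_force: [0.2, -1.5, -6.4]
finger_gap: 0.68
finger_force: 25.0
```

Emit:
play_rows(motion=[0.1,0,0,0,1,0,0,0,0,1,0,0,0,0,1])

```text
t: 16.98
position: [0.4983, -0.32, 0.0618]
eef_rot: [0.684, 0.73, -0.0, 0.001]
ft_force: [-0.2, -4.6, -5.4]
finger_gap: 0.679
finger_force: 25.0
```

Emit:
play_rows(motion=[0.1,0,0,0,1,0,0,0,0,1,0,0,0,0,1])

```text
t: 17.35
position: [0.4983, -0.3199, 0.062]
eef_rot: [0.684, 0.73, -0.001, 0.002]
ft_force: [-1.1, -7.0, -6.1]
finger_gap: 0.675
finger_force: 25.0
```

Contact at TCP y = -0.320. Easing the push and lowering.

Emit:
play_rows(motion=[-0.15,0,0.1,0,1,0,0,0.1,0,1,0,0,0,0,1,0,0,0,0,1])

```text
t: 17.85
position: [0.4983, -0.32, 0.0606]
eef_rot: [0.684, 0.729, -0.0, 0.001]
ft_force: [-3.3, -4.5, 2.6]
finger_gap: 0.681
finger_force: 25.0
```

Emit:
play_rows(motion=[0,0,0.1,0,1,0,0,0,0,1,0,0,0,0,1])

```text
t: 18.23
position: [0.4983, -0.32, 0.0606]
eef_rot: [0.684, 0.729, -0.0, 0.001]
ft_force: [-5.8, -0.9, 9.6]
finger_gap: 0.676
finger_force: 25.0
```

Emit:
play_rows(motion=[0,0,-0.15,0,1,0,0,0,0,0.2,0,0,0,0,-1,0,0,0,0,-1,0,0,0,0,-1], grip_force=10)

```text
t: 18.85
position: [0.4982, -0.3189, 0.0598]
eef_rot: [0.684, 0.729, 0.0, -0.0]
ft_force: [-0.4, -0.1, 0.3]
finger_gap: 0.992
finger_force: 0.0
```

Emit:
play_rows(motion=[0,0,-2.5,0,-1,0,0,-5,0,-1,0,0,-2.5,0,-1,0,0,0,0,-1,0,0,0,0,-1])

```text
t: 19.48
position: [0.4973, -0.3187, 0.1585]
eef_rot: [0.684, 0.729, -0.0, -0.001]
ft_force: [-1.5, -0.0, 0.2]
finger_gap: 1.002
finger_force: 0.0
```

```bash
cat > lat2.py <<'E'
from lat import *
z=float(sys.argv[2]); zb=float(sys.argv[3])
scan("placed",(50,60,70),0,z,12); scan("below",(85,95,105,115),0,zb,12)
E
python3 lat2.py pics/w5.png .052 .052;  python3 - <<'E'
from plan import *
from m2 import *
measure([.4957,-.3104,-1.505],views=("scene",),z0=.032,joint=False)
plan([(.50,0.05,.19,2.3,-1),(.5347,.1976,.17,2.906,-1)],lin=.055)
E
```

```text
[ 0.4973 -0.3187  0.1585] 1.6349 [-1.5 -0.   0.2] 19.48
placed 137 [273.3 361. ] width 60.1 along 50.3 lat 0.35
placed 123 [272.8 361.7] width 60.2 along 59.7 lat 0.41
placed 107 [271.9 362. ] width 60.2 along 70.1 lat 0.2
below 83 [271.9 363.3] width 59.7 along 85.3 lat 0.6
below 67 [270.9 364.2] width 60.2 along 95.0 lat 0.54
below 50 [270.8 364. ] width 59.2 along 105.1 lat 0.44
below 33 [270.1 364.8] width 59.3 along 114.9 lat 0.46
scene [131, 246, 211, 306] [ 0.4976 -0.3093 -1.5211] 0.231
now [ 0.4969 -0.3185  0.1577] 1.6348 F [ 0.4  0.7 -0.7] gap 88.1 t 19.57
[5.25, 0.38, -0.46, -0.095, -1.0, 5.19, 0.88, -0.46, -0.095, -1.0, 5.08, 1.37, -0.46, -0.095, -1.0, 4.93, 1.84, -0.46, -0.095, -1.0, 4.73, 2.3, -0.46, -0.095, -1.0]
[4.49, 2.74, -0.46, -0.095, -1.0, 4.21, 3.15, -0.46, -0.095, -1.0, 2.17, 3.11, 0.5, -0.152, -1.0, 1.68, 3.4, 0.5, -0.152, -1.0, 1.15, 3.61, 0.5, -0.152, -1.0]
[0.59, 3.74, 0.5, -0.152, -1.0]
```

View pics/w5.png

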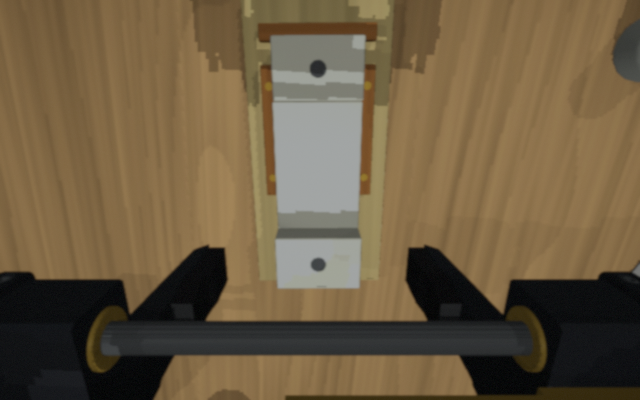

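c is seated flush on `first`: joint line at row 101, and side edges (272–362) agree within 0.3 mm. Next is plinth a.

Emit:
play_rows(motion=[5.25,0.4,-0.5,-0.095,-1,5.2,0.9,-0.5,-0.095,-1,5.1,1.4,-0.5,-0.095,-1,4.9,1.8,-0.5,-0.095,-1,4.7,2.3,-0.5,-0.095,-1])

```text
t: 20.2
position: [0.4997, -0.0548, 0.1834]
eef_rot: [0.492, 0.871, -0.0, -0.001]
ft_force: [0.2, -0.3, 0.7]
finger_gap: 1.003
finger_force: 0.0
```

Emit:
play_rows(motion=[4.5,2.7,-0.5,-0.095,-1,4.2,3.2,-0.4,-0.095,-1,2.2,3.1,0.5,-0.152,-1,1.7,3.4,0.5,-0.152,-1,1.2,3.6,0.5,-0.152,-1])

```text
t: 20.82
position: [0.526, 0.1611, 0.177]
eef_rot: [0.189, 0.982, -0.001, -0.001]
ft_force: [0.9, 0.7, 0.1]
finger_gap: 1.002
finger_force: 0.0
```

Emit:
play_rows(motion=[0.6,3.7,0.5,-0.152,-1,0,0,0,0,-1,0,0,0,0,-1])

```text
t: 21.2
position: [0.5344, 0.1959, 0.1726]
eef_rot: [0.117, 0.993, -0.001, -0.001]
ft_force: [-0.6, -0.6, 0.5]
finger_gap: 0.997
finger_force: 0.0
```

```bash
python3 - <<'E'
from plan import *
from m2 import *
r=measure([.5456,.1972,2.906],views=("wrist","scene"),joint=False,save="w6")
g=(.5349,.1998)
plan([(*g,.08,2.906,-1),(*g,.026,2.906,-1,.03)])
E
```

```text
wrist [277, 117, 367, 273] [0.5478 0.1963 2.9091] 0.021
scene [340, 182, 393, 241] [0.5453 0.1981 2.9097] 0.137
now [0.5348 0.1954 0.1733] 2.906 F [-0.7 -0.7 -0.4] gap 87.9 t 21.3
[0.05, 0.22, 4.67, 0.0, -1.0, 0.05, 0.22, 4.67, 0.0, -1.0, 0.0, 0.0, 2.7, -0.0, -1.0, 0.0, 0.0, 2.7, -0.0, -1.0]
```

Emit:
play_rows(motion=[0,0.2,4.7,-0.002,-1,0,0.2,4.7,0,-1,0,0,2.7,0,-1,0,0,2.7,0,-1,0,0,0,0,-1])

```text
t: 21.92
position: [0.5355, 0.199, 0.0249]
eef_rot: [0.117, 0.993, -0.0, -0.001]
ft_force: [0.2, -0.8, 0.6]
finger_gap: 1.001
finger_force: 0.0
```

Emit:
play_rows(motion=[0,0,0,0,-1,0,0,0,0,1,0,0,0,0,1,0,0,0,0,1,0,0,0,0,1], grip_force=25)

```text
t: 22.55
position: [0.5362, 0.2, 0.0264]
eef_rot: [0.115, 0.993, -0.0, -0.0]
ft_force: [-0.4, -2.9, 5.1]
finger_gap: 0.681
finger_force: 25.0
```

Emit:
play_rows(motion=[0,0,0,0,1,0,0,-2,0,1,0,0,-4,0,1,0,0,-4,0,1,0,0,-3,0,1])

```text
t: 23.18
position: [0.5361, 0.2008, 0.1579]
eef_rot: [0.116, 0.993, 0.001, 0.0]
ft_force: [0.3, 0.4, -5.4]
finger_gap: 0.676
finger_force: 25.0
```

```bash
python3 - <<'E'
from plan import *
plan([(.50,-.1,.19,2.0,1),(.4935,-.2461,.17,1.637,1)],lin=.055)
E
```

```text
now [0.5361 0.2008 0.1579] 2.9099 F [ 0.3  0.4 -5.4] gap 59.5 t 23.18
[-0.57, -5.02, -0.54, 0.152, 1.0, -1.32, -4.87, -0.54, 0.152, 1.0, -2.04, -4.62, -0.54, 0.152, 1.0, -2.71, -4.26, -0.54, 0.152, 1.0, -3.32, -3.8, -0.54, 0.152, 1.0]
[-3.86, -3.25, -0.54, 0.152, 1.0, -4.34, -2.22, 0.67, 0.121, 1.0, -4.57, -1.68, 0.67, 0.121, 1.0, -4.74, -1.12, 0.67, 0.121, 1.0]
```

Emit:
play_rows(motion=[-0.6,-5.0,-0.5,0.152,1,-1.3,-4.9,-0.5,0.152,1,-2.0,-4.6,-0.5,0.152,1,-2.7,-4.3,-0.5,0.152,1,-3.3,-3.8,-0.5,0.152,1])

```text
t: 23.8
position: [0.5043, -0.0511, 0.1811]
eef_rot: [0.478, 0.878, 0.0, -0.0]
ft_force: [0.7, 0.3, -4.5]
finger_gap: 0.679
finger_force: 25.0
```

Emit:
play_rows(motion=[-3.9,-3.2,-0.5,0.152,1,-4.3,-2.2,0.7,0.121,1,-4.6,-1.7,0.7,0.121,1,-4.7,-1.1,0.7,0.121,1,0,0,0,0,1])

```text
t: 24.42
position: [0.4922, -0.2481, 0.1644]
eef_rot: [0.686, 0.728, -0.0, -0.0]
ft_force: [0.7, 0.5, -4.4]
finger_gap: 0.679
finger_force: 25.0
```

Emit:
play_rows(motion=[0,0,0,0,1,0,0,0,0,1])

```text
t: 24.68
position: [0.4931, -0.2444, 0.165]
eef_rot: [0.684, 0.73, 0.0, -0.0]
ft_force: [-0.7, -0.4, -4.0]
finger_gap: 0.679
finger_force: 25.0
```

```bash
python3 - <<'E'
from plan import *
g=(.4938,-.2461)
plan([(*g,.11,1.637,1),(*g,.084,1.637,1,.015)],lin=.035)
import cv2; cv2.imwrite("pics/w7.png",ctrl.read_camera("wrist")[:,:,::-1])
E
```

```text
now [ 0.4931 -0.2444  0.165 ] 1.6365 F [-0.7 -0.4 -4. ] gap 59.8 t 24.68
[-0.09, 0.03, 2.75, -0.0, 1.0, -0.09, 0.03, 2.75, -0.0, 1.0, 0.0, 0.0, 1.3, -0.0, 1.0, 0.0, 0.0, 1.3, -0.0, 1.0]
```

Emit:
play_rows(motion=[-0.09,0.02,2.75,0,1,-0.09,0.02,2.75,0,1,0,0,1.3,0,1,0,0,1.1,0,1,0,0,0,0,1])

```text
t: 25.35
position: [0.4934, -0.247, 0.0855]
eef_rot: [0.684, 0.73, -0.0, -0.001]
ft_force: [0.2, -0.0, -5.6]
finger_gap: 0.681
finger_force: 25.0
```

Emit:
play_rows(motion=[0,0,0.1,0,1,0,0,0,0,1,0,0,0,0,1])

```text
t: 25.72
position: [0.494, -0.2477, 0.0855]
eef_rot: [0.684, 0.729, 0.0, 0.001]
ft_force: [-0.2, 0.5, -5.0]
finger_gap: 0.682
finger_force: 25.0
```

```bash
python3 - <<'E'
from plan import *
plan([])
from m2 import *
p,a,s=state(); 
measure([p[0]-.011*np.cos(a),p[1]-.011*np.sin(a),a],views=("scene",),z0=p[2]-.0265,joint=False,save="s4")
im=cv2.imread("pics/s4_scene.png")[200:330,90:260]; cv2.imwrite("pics/s4c.png",cv2.resize(im,None,fx=4,fy=4,interpolation=cv2.INTER_CUBIC))
E
```

```text
now [ 0.494  -0.2477  0.0855] 1.6347 F [-0.2  0.5 -5. ] gap 60.0 t 25.73
scene [153, 222, 230, 287] [ 0.5202 -0.331   1.6856] 0.367
```

View pics/s4c.png

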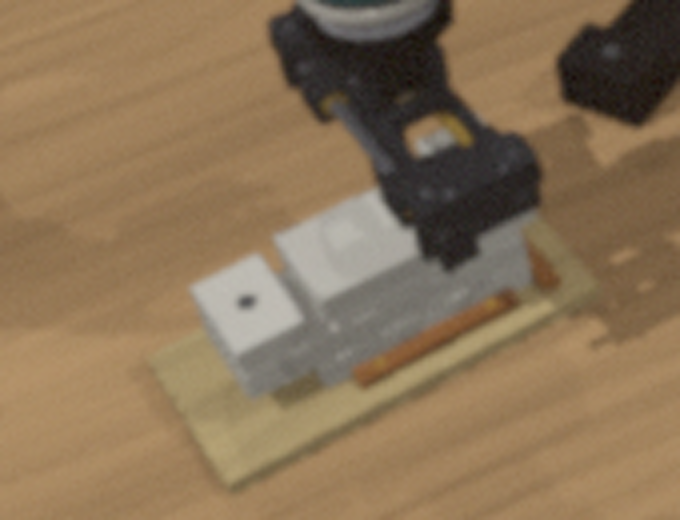

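The held plinth a hovers over c's tread, with a gap to c's back (310,300) and its sides in line. Lowering to about 1.5 mm, then sliding along tool -x.

Emit:
play_rows(motion=[0,0,0.3,0,1,0,0,0.25,0,1,0,0,0,0,1,0,0,0,0,1])

```text
t: 26.28
position: [0.4935, -0.2474, 0.0793]
eef_rot: [0.684, 0.729, -0.0, -0.0]
ft_force: [-0.2, -0.7, -5.3]
finger_gap: 0.677
finger_force: 25.0
```

Emit:
play_rows(motion=[-0.25,0,0,0,1,-0.25,0,0,0,1,-0.2,0,0,0,1,0,0,0,0,1,0,0,0,0,1])

```text
t: 26.9
position: [0.494, -0.2544, 0.0794]
eef_rot: [0.684, 0.729, 0.0, -0.0]
ft_force: [-0.6, 0.4, -5.6]
finger_gap: 0.678
finger_force: 25.0
```

Emit:
play_rows(motion=[-0.1,0,0,0,1,0,0,0,0,1,0,0,0,0,1])

```text
t: 27.28
position: [0.4941, -0.2554, 0.0794]
eef_rot: [0.684, 0.729, 0.0, 0.0]
ft_force: [-0.3, 0.8, -6.0]
finger_gap: 0.677
finger_force: 25.0
```

Emit:
play_rows(motion=[-0.1,0,0,0,1,0,0,0,0,1,0,0,0,0,1])

```text
t: 27.65
position: [0.4942, -0.2565, 0.0794]
eef_rot: [0.684, 0.729, 0.0, 0.0]
ft_force: [0.0, -0.4, -4.5]
finger_gap: 0.68
finger_force: 25.0
```

Emit:
play_rows(motion=[-0.1,0,0,0,1,0,0,0,0,1,0,0,0,0,1])

```text
t: 28.02
position: [0.4941, -0.2574, 0.0793]
eef_rot: [0.684, 0.729, -0.0, -0.0]
ft_force: [0.3, 0.6, -5.1]
finger_gap: 0.679
finger_force: 25.0
```

Emit:
play_rows(motion=[-0.1,0,0,0,1,0,0,0,0,1,0,0,0,0,1])

```text
t: 28.4
position: [0.4941, -0.258, 0.0793]
eef_rot: [0.684, 0.729, 0.0, -0.0]
ft_force: [-0.4, 3.8, -4.7]
finger_gap: 0.678
finger_force: 25.0
```

Emit:
play_rows(motion=[-0.1,0,0,0,1,0,0,0,0,1,0,0,0,0,1])

```text
t: 28.78
position: [0.4943, -0.2593, 0.0794]
eef_rot: [0.684, 0.729, 0.0, -0.0]
ft_force: [0.0, 2.8, -4.4]
finger_gap: 0.68
finger_force: 25.0
```

Contact at y = -0.258 as predicted; c gave about 1 mm, which is inside tolerance. Setting a down.

Emit:
play_rows(motion=[0.08,0,0.1,0,1,0,0,0.1,0,1,0,0,0,0,1,0,0,0,0,1])

```text
t: 29.28
position: [0.4944, -0.259, 0.0784]
eef_rot: [0.684, 0.729, -0.0, 0.0]
ft_force: [-2.8, 3.8, 3.9]
finger_gap: 0.68
finger_force: 25.0
```

Emit:
play_rows(motion=[0,0,0.1,0,1,0,0,0,0,1,0,0,0,0,1])

```text
t: 29.65
position: [0.4944, -0.259, 0.0784]
eef_rot: [0.684, 0.729, -0.0, 0.0]
ft_force: [-6.0, 5.0, 11.2]
finger_gap: 0.677
finger_force: 25.0
```

Emit:
play_rows(motion=[0,0,-0.2,0,1,0,0,0,0,0.2,0,0,0,0,-1,0,0,0,0,-1,0,0,0,0,-1], grip_force=10)

```text
t: 30.28
position: [0.4949, -0.2591, 0.0789]
eef_rot: [0.684, 0.729, 0.0, 0.001]
ft_force: [-0.1, -0.5, -0.7]
finger_gap: 0.985
finger_force: 0.0
```

Emit:
play_rows(motion=[0,0,-3,0,-1,-2,0,-5,0,-1,-5,0,0,0,-1,-4.5,0,0,0,1,-3.5,0,0,0,1])

```text
t: 30.9
position: [0.5042, -0.4104, 0.159]
eef_rot: [0.684, 0.729, -0.0, 0.001]
ft_force: [0.3, -0.2, -0.7]
finger_gap: 0.795
finger_force: 0.0
```

```bash
python3 - <<'E'
from plan import *
g=np.array([.4944,-.259]); u=np.array([np.cos(1.637),np.sin(1.637)])
plan([])
plan([(*(g-.148*u),.067,1.637,1),(*(g-.133*u),.067,1.637,1,.005)])
import cv2; cv2.imwrite("pics/w8.png",ctrl.read_camera("wrist")[:,:,::-1])
E
```

```text
now [ 0.5042 -0.4104  0.159 ] 1.6343 F [ 0.3 -0.2 -0.7] gap 70.0 t 30.9
now [ 0.5042 -0.4104  0.159 ] 1.6343 F [ 0.3 -0.2 -0.7] gap 70.0 t 30.9
[0.19, 0.01, 4.6, -0.001, 1.0, 0.19, 0.01, 4.6, -0.001, 1.0, 0.5, -0.0, -0.0, -0.0, 1.0, 0.5, -0.0, -0.0, -0.0, 1.0, 0.5, -0.0, -0.0, -0.0, 1.0]
```

View pics/w8.png

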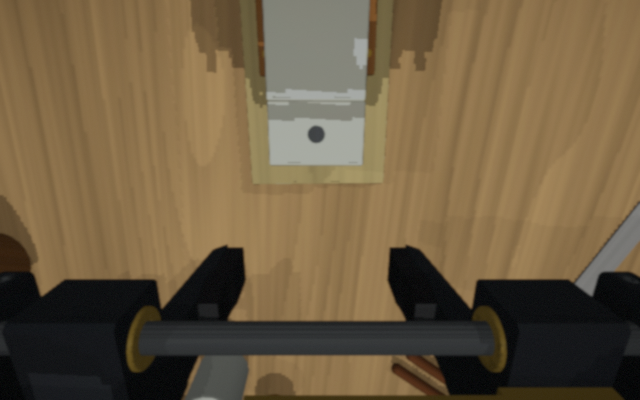

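The picture shows a on c: flush sides (263–368 and 266–364) and a tight joint at row 95. Now nudging c's outer end to close up the roughly 1 mm gap to `first`.

Emit:
play_rows(motion=[0.2,0,4.6,-0.001,1,0.2,0,4.6,-0.001,1,0,0,0,0,1,0,0,0,0,1])

```text
t: 31.45
position: [0.5044, -0.4049, 0.0678]
eef_rot: [0.683, 0.73, 0.0, 0.001]
ft_force: [0.5, 0.4, 0.3]
finger_gap: 0.293
finger_force: 0.0
```

Emit:
play_rows(motion=[0.5,0,0,0,1,0.5,0,0,0,1,0.4,0,0,0,1,0,0,0,0,1])

```text
t: 31.95
position: [0.5028, -0.3899, 0.0668]
eef_rot: [0.683, 0.73, 0.0, 0.0]
ft_force: [-0.2, -0.9, 0.3]
finger_gap: 0.005
finger_force: 0.0
```

Emit:
play_rows(motion=[0.3,0,0,0,1,0.2,0,0,0,1,0,0,0,0,1])

```text
t: 32.33
position: [0.5026, -0.386, 0.0664]
eef_rot: [0.683, 0.73, -0.0, 0.001]
ft_force: [0.6, -4.4, -1.7]
finger_gap: 0.004
finger_force: 1.9
```

Emit:
play_rows(motion=[0.1,0,0,0,1,0,0,0,0,1])

```text
t: 32.58
position: [0.5025, -0.3852, 0.0664]
eef_rot: [0.683, 0.73, -0.0, 0.001]
ft_force: [1.3, -4.9, -3.5]
finger_gap: 0.004
finger_force: 2.5
```

Emit:
play_rows(motion=[0.1,0,0,0,1,0,0,0,0,1])

```text
t: 32.83
position: [0.5028, -0.3849, 0.0667]
eef_rot: [0.683, 0.73, -0.0, 0.002]
ft_force: [1.0, -7.7, -3.6]
finger_gap: 0.001
finger_force: 3.4
```

Emit:
play_rows(motion=[0.1,0,0,0,1,0,0,0,0,1])

```text
t: 33.08
position: [0.5031, -0.3847, 0.067]
eef_rot: [0.683, 0.73, -0.001, 0.002]
ft_force: [1.1, -9.5, -4.1]
finger_gap: 0.007
finger_force: 4.4
```

Closed up; it stopped dead at y = -0.3847. Now plinth b.

Emit:
play_rows(motion=[-1.5,0,0,0,1,-1,0,-4,0,-1,0,0,-5,0,-1,0,0,-4,0,-1])

```text
t: 33.58
position: [0.5039, -0.4075, 0.1982]
eef_rot: [0.684, 0.73, 0.0, -0.0]
ft_force: [0.1, 0.4, -1.1]
finger_gap: 0.319
finger_force: 0.0
```

```bash
python3 - <<'E'
from plan import *
plan([(.5503,.0425,.18,3.467,-1)],lin=.055,ang=.165)
E
```

```text
now [ 0.5039 -0.4075  0.1982] 1.6363 F [ 0.1  0.4 -1.1] gap 28.1 t 33.58
[3.72, 0.63, 0.15, -0.153, -1.0, 3.58, 1.19, 0.15, -0.153, -1.0, 3.36, 1.72, 0.15, -0.153, -1.0, 3.06, 2.21, 0.15, -0.153, -1.0, 2.68, 2.65, 0.15, -0.153, -1.0]
[2.25, 3.02, 0.15, -0.153, -1.0, 1.76, 3.33, 0.15, -0.153, -1.0, 1.24, 3.56, 0.15, -0.153, -1.0, 0.68, 3.71, 0.15, -0.153, -1.0, 0.11, 3.77, 0.15, -0.153, -1.0]
[-0.46, 3.74, 0.15, -0.153, -1.0, -1.03, 3.63, 0.15, -0.153, -1.0]
```

Emit:
play_rows(motion=[3.7,0.6,0.1,-0.153,-1,3.6,1.2,0.1,-0.153,-1,3.4,1.7,0.1,-0.153,-1,3.1,2.2,0.1,-0.153,-1,2.7,2.6,0.1,-0.153,-1])

```text
t: 34.2
position: [0.5213, -0.2178, 0.1913]
eef_rot: [0.359, 0.933, 0.001, -0.001]
ft_force: [0.6, 0.8, 0.3]
finger_gap: 0.89
finger_force: 0.0
```

Emit:
play_rows(motion=[2.2,3.0,0.1,-0.153,-1,1.8,3.3,0.1,-0.153,-1,1.2,3.6,0.1,-0.153,-1,0.7,3.7,0.2,-0.153,-1,0.1,3.8,0.2,-0.153,-1])

```text
t: 34.83
position: [0.5401, -0.0304, 0.1844]
eef_rot: [-0.015, 1.0, 0.001, -0.001]
ft_force: [1.0, -0.2, 0.8]
finger_gap: 1.0
finger_force: 0.0
```

Emit:
play_rows(motion=[-0.5,3.7,0.2,-0.153,-1,-1,3.6,0.2,-0.153,-1,0,0,0,0,-1,0,0,0,0,-1])

```text
t: 35.33
position: [0.5477, 0.0422, 0.1803]
eef_rot: [-0.164, 0.986, 0.0, -0.001]
ft_force: [0.0, 0.8, 0.0]
finger_gap: 1.003
finger_force: 0.0
```

```bash
python3 - <<'E'
from plan import *
from m2 import *
r=measure([.5399,.0390,.325],views=("wrist",),joint=False,save="w9")
g=(.5503,.0425)
plan([(*g,.08,3.467,-1),(*g,.026,3.467,-1,.03)])
E
```

```text
wrist [274, 94, 358, 260] [0.5418 0.0386 0.3283] 0.02
now [0.5478 0.0418 0.1803] 3.4712 F [-0.7 -0.2 -0.8] gap 88.1 t 35.38
[-0.09, -0.01, 3.34, 0.001, -1.0, -0.09, -0.01, 3.34, 0.001, -1.0, -0.09, -0.01, 3.34, 0.001, -1.0, -0.0, 0.0, 2.7, -0.0, -1.0, -0.0, 0.0, 2.7, -0.0, -1.0]
```

Emit:
play_rows(motion=[-0.12,0,3.3,0,-1,-0.12,0,3.3,0,-1,-0.12,0,3.4,0,-1,0,0,2.7,0,-1,0,0,2.7,0,-1])

```text
t: 36.0
position: [0.5513, 0.0423, 0.0256]
eef_rot: [-0.163, 0.987, -0.0, -0.0]
ft_force: [-0.3, -0.2, 0.3]
finger_gap: 1.001
finger_force: 0.0
```

Emit:
play_rows(motion=[0,0,0,0,-1,0,0,0,0,1,0,0,0,0,1,0,0,0,0,1,0,0,0,0,1], grip_force=25)

```text
t: 36.62
position: [0.5523, 0.0434, 0.0275]
eef_rot: [-0.165, 0.986, -0.0, 0.001]
ft_force: [-0.1, -2.7, 3.8]
finger_gap: 0.676
finger_force: 25.0
```

Emit:
play_rows(motion=[0,0,0,0,1,0,0,-2,0,1,0,0,-4,0,1,0,0,-4,0,1,0,0,-4,0,1])

```text
t: 37.25
position: [0.5495, 0.0441, 0.1657]
eef_rot: [-0.165, 0.986, 0.001, -0.002]
ft_force: [1.0, 0.3, -5.2]
finger_gap: 0.679
finger_force: 25.0
```

```bash
python3 - <<'E'
from plan import *
u=np.array([np.cos(1.637),np.sin(1.637)]); c=np.array([.4983,-.3200])-.012*u; print(c)
plan([(.51,-.2,.20,2.2,1),(*c,.19,1.637,1)],lin=.055,ang=.165)
E
```

```text
[ 0.49909386 -0.33197371]
now [0.5495 0.0441 0.1657] 3.4729 F [ 1.   0.3 -5.2] gap 59.7 t 37.25
[1.46, -2.72, -0.43, 0.159, 1.0, 1.01, -2.92, -0.43, 0.159, 1.0, 0.53, -3.04, -0.43, 0.159, 1.0, 0.04, -3.09, -0.43, 0.159, 1.0, -0.45, -3.06, -0.43, 0.159, 1.0]
[-0.92, -2.95, -0.43, 0.159, 1.0, -1.38, -2.77, -0.43, 0.159, 1.0, -1.8, -2.51, -0.43, 0.159, 1.0, -2.51, -2.16, 0.25, 0.141, 1.0, -2.79, -1.79, 0.25, 0.141, 1.0]
[-3.01, -1.38, 0.25, 0.141, 1.0, -3.17, -0.94, 0.25, 0.141, 1.0]
```

Emit:
play_rows(motion=[1.5,-2.7,-0.5,0.159,1,1.0,-2.9,-0.5,0.159,1,0.5,-3.0,-0.4,0.159,1,0,-3.1,-0.4,0.159,1,-0.4,-3.1,-0.4,0.159,1])

```text
t: 37.88
position: [0.5247, -0.1085, 0.1865]
eef_rot: [0.232, 0.973, 0.0, -0.002]
ft_force: [-0.3, 0.1, -4.6]
finger_gap: 0.679
finger_force: 25.0
```

Emit:
play_rows(motion=[-0.9,-3,-0.4,0.159,1,-1.4,-2.8,-0.4,0.159,1,-1.8,-2.5,-0.4,0.159,1,-2.5,-2.2,0.2,0.141,1,-2.8,-1.8,0.2,0.141,1])

```text
t: 38.5
position: [0.5042, -0.2668, 0.1944]
eef_rot: [0.576, 0.818, 0.0, -0.002]
ft_force: [-0.0, -0.7, -6.0]
finger_gap: 0.676
finger_force: 25.0
```

Emit:
play_rows(motion=[-3.0,-1.4,0.3,0.141,1,-3.2,-0.9,0.3,0.141,1,0,0,0,0,1,0,0,0,0,1,0,0,0,0,1])

```text
t: 39.12
position: [0.5001, -0.3318, 0.1897]
eef_rot: [0.683, 0.731, 0.0, -0.001]
ft_force: [0.4, -0.2, -5.4]
finger_gap: 0.677
finger_force: 25.0
```

```bash
python3 - <<'E'
from plan import *
c=(.4990,-.3319)
plan([(*c,.13,1.637,1),(*c,.109,1.637,1,.02)],lin=.03)
E
python3 lat1.py pics/w10.png .092
```

```text
now [ 0.5001 -0.3318  0.1897] 1.6382 F [ 0.4 -0.2 -5.4] gap 59.6 t 39.12
[-0.0, -0.06, 2.98, 0.001, 1.0, -0.0, -0.06, 2.98, 0.001, 1.0, 0.0, 0.0, 1.05, -0.0, 1.0, 0.0, 0.0, 1.05, -0.0, 1.0]
[ 0.5001 -0.3318  0.1897] 1.6382 [ 0.4 -0.2 -5.4] 39.12
held 194 [244.4 388. ] width 58.8 along 40.1 lat -0.2
held 170 [242.9 390. ] width 58.8 along 50.1 lat -0.1
held 145 [241.1 391.2] width 58.7 along 60.1 lat -0.23
held 119 [239.2 393. ] width 58.7 along 70.0 lat -0.26
below 66 [267.1 363.4] width 59.7 along 95.0 lat -0.87
below 48 [266.2 364. ] width 59.7 along 105.2 lat -0.97
below 30 [265.5 364.8] width 59.7 along 115.1 lat -0.95
below 21 [265.  365.2] width 59.7 along 120.0 lat -0.98
```

Emit:
play_rows(motion=[0,-0.05,3,0.001,1,0,-0.04,3,0,1,0,0,1.5,0,1,0,0,0.8,0,1,0,0,0,0,1])

```text
t: 39.8
position: [0.4997, -0.3331, 0.1075]
eef_rot: [0.684, 0.73, 0.0, -0.0]
ft_force: [0.2, 0.0, -5.2]
finger_gap: 0.678
finger_force: 25.0
```

Emit:
play_rows(motion=[0,0,0,0,1,0,0,0,0,1])

```text
t: 40.05
position: [0.5002, -0.3337, 0.1086]
eef_rot: [0.684, 0.73, 0.0, 0.001]
ft_force: [-0.2, -0.4, -5.4]
finger_gap: 0.673
finger_force: 25.0
```

```bash
python3 lat1.py pics/w11.png .092
```

```text
[ 0.5002 -0.3337  0.1086] 1.6357 [-0.2 -0.4 -5.4] 40.05
held 194 [244.8 387.3] width 58.2 along 40.1 lat -0.21
held 170 [242.9 389.8] width 58.7 along 50.2 lat -0.08
held 145 [241.3 390.9] width 58.4 along 60.1 lat -0.2
held 119 [239.  393.1] width 58.7 along 70.0 lat -0.22
below 51 [237.1 390.2] width 59.4 along 94.9 lat -1.15
below 22 [235.3 392.1] width 59.4 along 105.0 lat -1.13
```

Emit:
play_rows(motion=[0,-0.09,0.3,0,1,0,0,0.3,0,1,0,0,0,0,1,0,0,0,0,1])

```text
t: 40.6
position: [0.4985, -0.3332, 0.1013]
eef_rot: [0.684, 0.73, -0.0, -0.0]
ft_force: [0.6, 0.3, -5.1]
finger_gap: 0.681
finger_force: 25.0
```

Emit:
play_rows(motion=[0.3,0,0,0,1,0.3,0,0,0,1,0.3,0,0,0,1,0,0,0,0,1,0,0,0,0,1])

```text
t: 41.22
position: [0.4981, -0.3243, 0.1015]
eef_rot: [0.684, 0.73, -0.0, 0.0]
ft_force: [0.0, -0.2, -4.5]
finger_gap: 0.678
finger_force: 25.0
```

Emit:
play_rows(motion=[0.1,0,0,0,1,0.1,0,0,0,1,0,0,0,0,1,0,0,0,0,1])

```text
t: 41.72
position: [0.4979, -0.3223, 0.1014]
eef_rot: [0.684, 0.73, 0.0, 0.0]
ft_force: [0.1, 0.2, -4.9]
finger_gap: 0.683
finger_force: 25.0
```

Emit:
play_rows(motion=[0.07,0,0,0,1,0,0,0,0,1,0,0,0,0,1])

```text
t: 42.1
position: [0.4978, -0.3216, 0.1014]
eef_rot: [0.684, 0.73, -0.0, 0.0]
ft_force: [-0.4, 1.0, -5.6]
finger_gap: 0.679
finger_force: 25.0
```

Emit:
play_rows(motion=[0.07,0,0,0,1,0,0,0,0,1,0,0,0,0,1])

```text
t: 42.48
position: [0.4979, -0.321, 0.1015]
eef_rot: [0.684, 0.73, -0.0, 0.0]
ft_force: [0.3, -0.3, -5.5]
finger_gap: 0.679
finger_force: 25.0
```

Emit:
play_rows(motion=[0.07,0,0,0,1,0,0,0,0,1,0,0,0,0,1])

```text
t: 42.85
position: [0.4979, -0.3207, 0.1016]
eef_rot: [0.684, 0.73, -0.0, 0.0]
ft_force: [-0.1, -4.0, -6.0]
finger_gap: 0.675
finger_force: 25.0
```

Contact at y = -0.3207 without shifting a. Setting down.

Emit:
play_rows(motion=[-0.03,0,0.1,0,1,0,0,0.1,0,1,0,0,0,0,1,0,0,0,0,1])

```text
t: 43.35
position: [0.498, -0.3207, 0.0996]
eef_rot: [0.684, 0.73, 0.0, 0.0]
ft_force: [-0.1, -2.7, -4.1]
finger_gap: 0.677
finger_force: 25.0
```

Emit:
play_rows(motion=[0,0,0.05,0,1,0,0,0,0,1,0,0,0,0,1])

```text
t: 43.72
position: [0.498, -0.3207, 0.0995]
eef_rot: [0.684, 0.73, 0.0, 0.0]
ft_force: [-1.4, -2.4, 2.6]
finger_gap: 0.681
finger_force: 25.0
```

Emit:
play_rows(motion=[0,0,-0.05,0,1,0,0,0,0,0.2,0,0,0,0,-1,0,0,0,0,-1,0,0,0,0,-1], grip_force=10)

```text
t: 44.35
position: [0.4977, -0.3201, 0.0992]
eef_rot: [0.684, 0.73, 0.0, -0.0]
ft_force: [-0.0, 0.3, -0.3]
finger_gap: 0.99
finger_force: 0.0
```

Emit:
play_rows(motion=[0,0,-2.5,0,-1,0,0,-5,0,-1,0,0,-2.5,0,-1,0,0,0,0,-1,0,0,0,0,-1])

```text
t: 44.98
position: [0.4971, -0.3199, 0.198]
eef_rot: [0.684, 0.73, -0.0, -0.001]
ft_force: [0.1, 0.5, -0.6]
finger_gap: 1.003
finger_force: 0.0
```

```bash
python3 lat2.py pics/w12.png .092 .092; python3 - <<'E'
import cv2,numpy as np
from plan import *
from h import proj
i=ctrl.camera_info("wrist"); p,a,s=state()
g=cv2.imread("pics/w12.png",0).astype(float)[:,295:340].mean(1)
u=np.array([np.cos(1.637),np.sin(1.637)])
c=np.array([.498,-.3207])+.076*u; v=proj(np.array([[*c,.092]]),i["mtx"],i["pose"])[0]; print("joint expected px",v); k=int(v[1]); print(g[k-14:k+15].round())
E
```

```text
[ 0.4971 -0.3199  0.198 ] 1.6358 [ 0.1  0.5 -0.6] 44.98
placed 138 [274.  361.4] width 59.8 along 49.7 lat 0.73
placed 123 [273.4 362. ] width 59.8 along 59.7 lat 0.69
placed 107 [272.9 362.5] width 59.7 along 70.2 lat 0.68
below 83 [272.9 364.2] width 59.5 along 85.2 lat 1.18
below 67 [272.3 364.9] width 59.6 along 95.0 lat 1.19
below 50 [272.1 366. ] width 59.5 along 105.0 lat 1.42
below 33 [271.  366.1] width 59.4 along 114.8 lat 1.1
joint expected px [318.49921068  99.65427708]
[131. 126. 124. 124. 124. 124. 124. 124. 123. 124. 124. 124. 124. 121.
 126. 145. 158. 161. 162. 162. 162. 162. 162. 162. 162. 162. 162. 162.
 162.]
```

b's joint shows no gap and the sides are flush within about 1 mm. Handing in.

```bash
python3 -c "
from bench import ctrl
print(ctrl.hand_in())"
```

```text
the job is handed in; nothing more can be done
None
```

I stacked the three loose plinths on the first one (c, then a, then b, each turned end for end) and handed the job in at about 45 s. The sides I measured were flush within about 1 mm and the joints closed up; the hand-in returned no verdict, and I took no fresh pose of the cup, oilstone or pot.

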